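# Set the battery charger's rate selector and start it

### The job

Set the bench battery charger to its fifth rate: with a fingertip, gently push the selector's handle round clockwise, click by click, until it points at the fifth mark (the first mark is the one at the anticlockwise end of the row), without running on to the sixth. Then press the start button fully down and let it come up again. Do not pinch the handle, do not press start before the selector is set, and leave the socket, spray can, jar and screwdriver where they are.

Things in the scene. Friction and masses are not known exactly. Their poses are not given: they have to be found in the camera images.
- charger: Grey steel battery charger fixed on the bench, 220 mm (own x) by 340 mm (own y), its flat metal top panel 120 mm up. Origin: centre of its underside. Own x points away from the operator (robot), own y to the left. On the panel: the selector at own (-30, 60) mm, seven black marks round its far side, the start button at own (-30, -110) mm, a loose socket near own (65, -115) mm.
- selector (a joint): Selector angle (rad), clockwise from above. Seven detents 30 degrees (0.524 rad) apart, one per black mark: 0 = first mark, at the left stop (handle to the charger's +y); 1.571 = fourth (handle to +x); 2.094 = fifth; 3.142 = seventh. Starts in the first, second or third. Past half-way between two marks it snaps on to the next; a click takes about 0.09 N m (2 N at 45 mm from the axis).
- selector_axis (a point): Point on the selector's upright axis, 25 mm above the panel, half-way up the handle. A low round hub of 24 mm radius, reaching 12 mm above the panel, lies under the handle.
- pointer_tip (a point): Middle of the pointing end of the handle, 60 mm from the axis, 25 mm above the panel. The handle is a black upright-sided bar 14 mm wide with a white line on top, reaching from 18 mm behind the axis to this end; its underside lies 12 mm and its top 38 mm above the panel. The black marks lie flat on the panel, 74 mm from the axis.
- handle: The selector's bar handle, part of the selector and turning with it. Origin: on the selector's axis, 2 mm above the panel; own y points along the bar to the pointing end.
- start (a joint): Travel of the start button (m): 0 up, 0.006 fully down. A spring of 5 N at full travel brings it back up when released.
- start_top (a point): Centre of the top of the round grey start button, 32 mm across, facing up, in a low black housing on the charger's panel to the right of the selector.
- socket: Loose steel wrench socket standing on the charger's panel, 26 mm across, 36 mm high; origin at the centre of its foot. To be left alone.
- spray: Loose spray can standing on the bench beside the charger, 60 mm across, 150 mm high; origin at the centre of its foot. To be left alone.
- jar: Loose amber jar standing on the bench beside the charger, 68 mm across, 90 mm high; origin at the centre of its foot. To be left alone.
- driver: Loose screwdriver lying on the bench beyond the charger, 200 mm long, handle 26 mm thick; origin under its middle. To be left alone.

How it is judged (in metres and radians):
On the way, in this order (a step that is already met when the one before it is completed fails the run):
1. the selector stands in the fifth detent, the handle let go (value of joint selector between 1.94 and 2.25 rad and contact force between the fingers and handle below 0.1 N), for 0.2 s.
2. the start button is fully pressed (value of joint start above 0.0045 m), for 0.05 s.
At the end, for the whole second after the job is handed in: The selector rests in its fifth detent (2.094 rad, within 0.15), the start button has been pressed at least 4.5 mm after that and is up again (within 1.5 mm), and the socket, spray can, jar and screwdriver are within 20 mm of where they were (value of joint selector between 1.94 and 2.25 rad and value of joint start below 0.0015 m and distance of each of socket, spray, jar, driver from where it was at the start of the episode below 0.02 m); the robot touches nothing.
It fails at once if the selector ran past the fifth mark, more than half-way to the sixth (value of joint selector above 2.4 rad).
It fails at once if start was pressed while the selector was not at the fifth mark (value of joint start above 0.003 m and (value of joint selector below 1.85 rad or value of joint selector above 2.34 rad)).
It fails at once if the handle was pinched or forced (over 18 N) (contact force between the fingers and handle above 18 N).
It fails at once if a bystander was moved, lifted or tipped over (distance of any of socket, spray, jar, driver from where it was at the start of the episode above 0.03 m).
It also fails if it takes over 64 s, if anything falls off the work surface, if the arm or the gripper's body presses on something with over 40 N, if the wrist force passes 120 N, or if a joint passes its speed limit or range.

### The arm

A 7-joint arm with a two-finger parallel gripper is mounted at the origin on the work surface. World frame = base frame: x ahead of the robot, y to its left, z up, the work surface at z = 0. Lengths are in mm, angles in rad, forces in N, time in s.
With the tool pointing down it reaches from about 425 to 825 mm from the base axis. Payload 3.6 kg.
Tool frame: the origin (TCP) lies midway between the tips of the shut fingers; the grasp point (between the pads) lies 19 mm behind it; z points along the fingers, y is the direction in which the jaws open and shut (so a half turn about z gives the same grasp; the last joint's range is limited). The gripper opens to 85 mm and grips with 20 to 120 N. Pads are 22 mm wide; open, the fingers measure 114 mm over their backs; the gripper's body (76 mm by 85 mm) begins 54 mm behind the grasp point. The pads swing forward as they close: fully open they stand 13 mm farther back than shut.
Start: joints at [1.089, 0.615, -0.013, 1.423, 0.008, 1.103, -0.04], TCP at [286.124, -583.606, 231.297] pointing down, gripper open.
Joint ranges: [-3.12, 3.12], [-0.3, 2.06], [-1.34, 1.32], [0.26, 2.42], [-1.36, 4.5], [0.01, 1.98], [-2.84, 2.84]. Speed limits (rad/s): [2.79, 2.79, 3.14, 3.14, 3.14, 3.14, 3.14].

### API

Orientations are given as [roll, pitch, yaw] about the fixed x, y, z axes, in that order (R = Rz(yaw) Ry(pitch) Rx(roll)).
In Python, from rig import arm gives the robot as it stands.
- The arm moves only by the tool move_arm, never from a script. Its argument "series" is a list that holds one entry, the list of rows, each a list of 7 numbers: the turn, a rotation vector about the tool's x, y, z in degrees, then the shift along the tool's x, y, z in mm, then the closure, from -1 (fully open) to 1 (shut), so that 0 is half open. A call has 1 to 5 rows; each row is the pose to reach, as a shift and turn from the pose commanded when the call began, along the tool's axes at that moment; what a row does not reach only later rows make up. A row lasts 1/10 s, in which the tool goes at most 50 mm and 8.59 degrees, less where a joint would pass 70% of its speed; a pose out of reach is approached as far as the arm can. A call with a gripper value outside its range is refused whole. The fingers move at their own pace and stop on an object; "grip_force" is the grip in N (left out, the last holds). Time passes only in rows, so rows that repeat a pose let the fingers close. It gives the time, the measured TCP pose, the force and the opening at its end, in the units of the state.
- arm.get_state(): the state, without advancing time (a new reading comes with each control period).
- arm.snapshot(name): name is "scene" or "side" or "wrist"; returns a dict with "pixels" (480x640x3 uint8, red, green, blue), "intrinsics" (3x3 intrinsics, pixels), "extrinsics" (4x4, takes a point from camera to world coordinates). Camera axes: x right, y down, z forward; pixel columns grow to the right and rows downward; lengths in mm; the calibration is good to about 2 mm. A picture is of the moment at which its call begins. There is no depth.
- arm.close_job(): hands the job in, once; it reports no verdict.
The state is a dict: "time": time; "qpos": joint angles; "joint_velocities": joint speeds; "joint_torque": joint torques, N m; "ee_pos": TCP position; "eef_rot": TCP orientation; "contact_force": force on the tool from outside, world axes, zero at the start; "moment": the same for the moment, N m; "grip_width": finger opening in mm.
Only numpy, scipy, OpenCV 4.12 (cv2) and the standard library are available. Lean on these libraries where they do the work, as an engineer would, in place of code of your own. Each camera call takes 0.05 s, during which the arm holds its last target. There are 200 camera calls.

## Working session

There is one attempt and no reset: what is moved stays moved. The work goes in short steps, Python scripts to look and compute and a tool call to move; the robot and the scene stay as the last step left them, time stands still between calls to the robot, and variables do not carry over. Pictures are saved under pics/ and viewed, about 8 in all and at most 12, crops included, and the job is handed in when it is done.

Besides the shell and the picture viewer there is one more tool, called after "Emit:" by a JSON object that holds its "method" and its "body", one argument or row to a line. move_arm: Moves the arm, as the interface text tells. Its arguments: {"type":"object","properties":{"series":{"type":"array"},"grip_force":{"type":"number"}},"required":["series"]}

```bash
mkdir -p pics
python3 - <<'E'
from rig import arm
import cv2,numpy as np,pickle
s=arm.get_state();print(s)
d={}
for n in("scene","side"):
    p=arm.snapshot(n);d[n]=p
    cv2.imwrite(f"pics/{n}0.png",p["pixels"][:,:,::-1]);print(n,p["intrinsics"].round(1).tolist(),p["extrinsics"].round(3).tolist())
pickle.dump(d,open("snap0.pkl","wb"))
E
```

```text
{'time': 0.0, 'qpos': array([ 1.08850541,  0.61594324, -0.01260371,  1.42494816,  0.0081249 ,
        1.10338116, -0.04040622]), 'joint_velocities': array([-6.25302527e-05,  1.19578686e-03, -5.46205480e-04,  4.58957195e-04,
       -1.08960748e-04,  1.38069011e-03, -4.26514705e-04]), 'joint_torque': array([-7.94441667e-05, -4.69213772e+01,  2.58978903e-01, -1.71031666e+01,
        9.88065905e-03,  9.50948219e-03,  1.37383704e-07]), 'ee_pos': array([ 285.7634154 , -582.9434304 ,  230.10627638]), 'eef_rot': array([-3.13896430e+00,  6.85553432e-05,  4.55852570e-01]), 'contact_force': array([-0.30942109,  0.4906957 ,  0.36090693]), 'moment': array([ 0.07876802, -0.00129732, -0.00642464]), 'grip_width': 85.35203023893615}
scene [[606.7, 0.0, 321.7], [0.0, 606.7, 237.1], [0.0, 0.0, 1.0]] [[-0.418, 0.55, -0.723, 1538.51], [0.908, 0.265, -0.324, 442.544], [0.014, -0.792, -0.61, 845.317], [0.0, 0.0, 0.0, 1.0]]
side [[473.1, 0.0, 312.7], [0.0, 473.1, 243.0], [0.0, 0.0, 1.0]] [[0.981, -0.125, 0.146, 523.481], [-0.192, -0.616, 0.764, -667.744], [-0.005, -0.777, -0.629, 676.338], [0.0, 0.0, 0.0, 1.0]]
```

View pics/scene0.png

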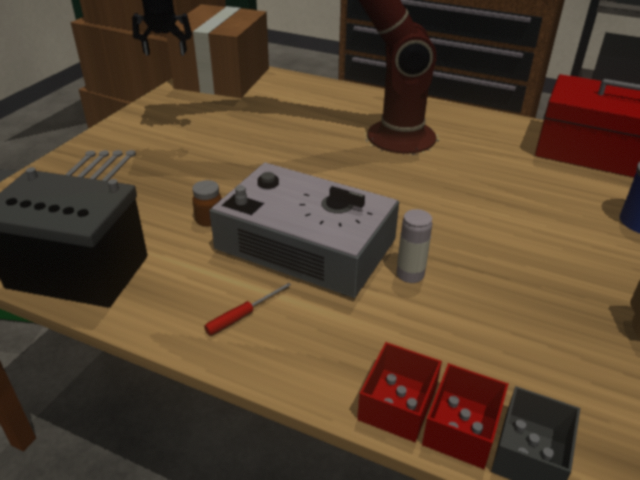

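View pics/side0.png

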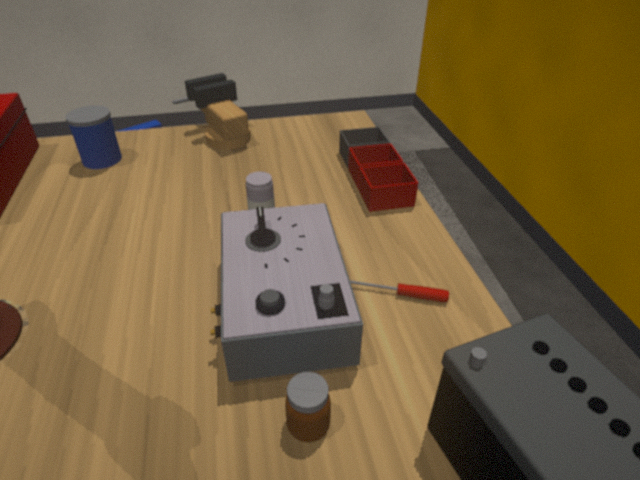

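Scene camera (from the far side): charger with its top from about (212,210) to (398,205), selector near (342,203), start button (268,180), socket (241,195), can (413,245), jar (206,203). Side camera: selector (263,238), button (270,300), socket (326,295), jar (308,405), can (260,190). I'll enlarge both.

Run:
```python
import cv2,pickle,numpy as np
d=pickle.load(open("snap0.pkl","rb"))
a=d["scene"]["pixels"][155:305,200:400,::-1];b=d["side"]["pixels"][195:345,205:365,::-1]
cv2.imwrite("pics/c1.png",cv2.resize(a,None,fx=4,fy=4,interpolation=cv2.INTER_CUBIC))
cv2.imwrite("pics/c2.png",cv2.resize(b,None,fx=4,fy=4,interpolation=cv2.INTER_CUBIC))
```

```text
(no output)
```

View pics/c1.png

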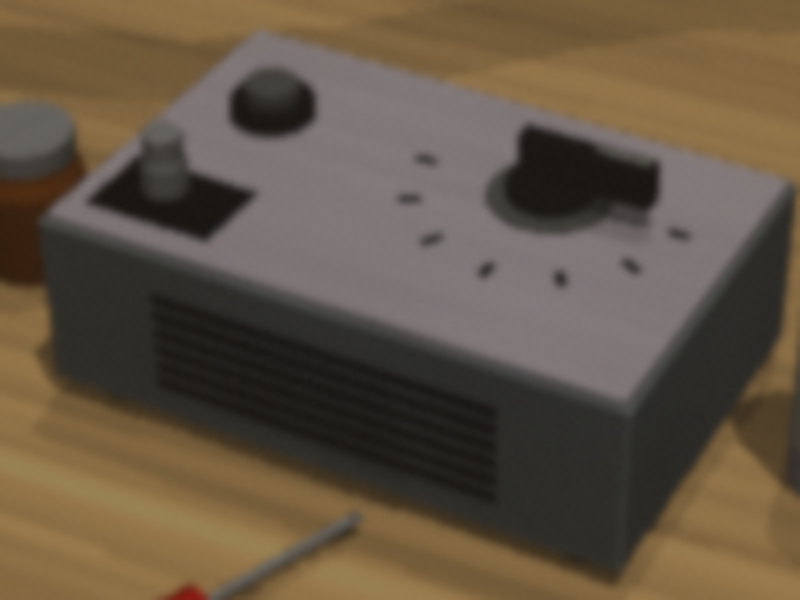

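View pics/c2.png

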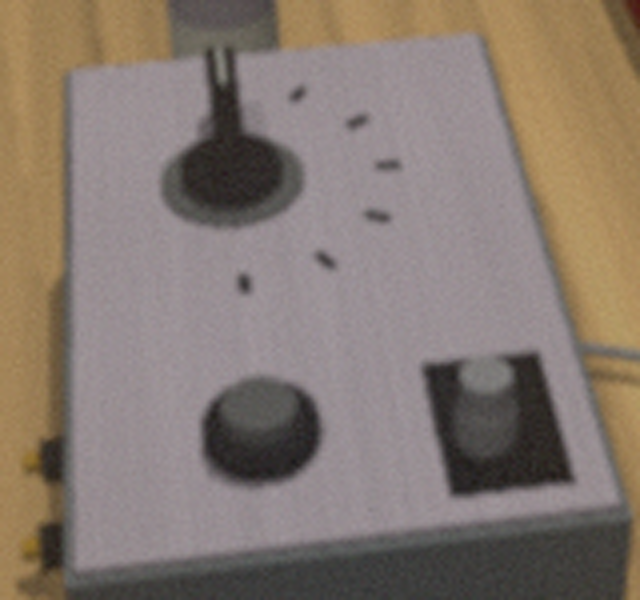

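Both crops show the handle pointing at the first mark (c1: handle end (655,180), first mark (680,233)). All seven marks are clear in c1, and six in c2. Next I fit the charger's pose to the marks and corners.

```bash
cat > fit.py <<'E'
import cv2,pickle,numpy as np
from scipy.optimize import least_squares
d=pickle.load(open("snap0.pkl","rb"))
def proj(n,P):
    E=np.linalg.inv(d[n]["extrinsics"]);c=P@E[:3,:3].T+E[:3,3];q=c@d[n]["intrinsics"].T
    return q[:,:2]/q[:,2:]
def mk(i):
    t=(i-1)*np.pi/6;return[-30+74*np.sin(t),60+74*np.cos(t),120]
C=[[110,-170,120],[110,170,120],[-110,170,120],[-110,-170,120]]
uv={"scene":np.array([(680,233),(630,266),(560,278),(487,270),(430,239),(408,198),(426,159),(42,218),(628,405),(792,183),(260,33)])/4+[199.6,154.6],
"side":np.array([(297,95),(358,122),(387,165),(376,216),(326,261),(244,284),(625,510),(480,37),(70,72),(72,572)])/4+[204.6,194.6]}
ow={"scene":np.array([mk(i) for i in range(1,8)]+C),"side":np.array([mk(i) for i in range(2,8)]+C)}
def W(p,o):
    c,s=np.cos(p[2]),np.sin(p[2]);o=np.atleast_2d(o).astype(float)
    return np.c_[p[0]+c*o[:,0]-s*o[:,1],p[1]+s*o[:,0]+c*o[:,1],o[:,2]]
def fit(ns):
    return least_squares(lambda p:np.concatenate([(proj(n,W(p,ow[n]))-uv[n]).ravel() for n in ns]),[600,0,0],x_scale=[100,100,1],loss="soft_l1")
if __name__=="__main__":
    for ns in(["scene"],["side"],["scene","side"]):
        r=fit(ns);print(ns,r.x.round(3),np.abs(r.fun).max().round(2),np.abs(r.fun).mean().round(2))
    p=r.x
    for k,o in dict(axis=[-30,60,145],tip=[-30,120,145],start=[-30,-110,140],socket=[65,-115,156],fifth=mk(5)).items():
        w=W(p,o);print(k,w.round(1),[((proj(n,w)-f)*4).round(0).tolist() for n,f in(("scene",[199.6,154.6]),("side",[204.6,194.6]))])
    np.save("pose.npy",p)
E
python3 fit.py
```

```text
['scene'] [ 5.86543e+02 -2.28940e+01 -4.20000e-02] 2.55 0.66
['side'] [ 5.89572e+02 -2.49730e+01 -4.00000e-02] 3.0 0.89
['scene', 'side'] [ 5.88602e+02 -2.32330e+01 -4.20000e-02] 3.46 1.02
axis [[561.2  38.  145. ]] [[[549.0, 159.0]], [[226.0, 136.0]]]
tip [[563.7  97.9 145. ]] [[[654.0, 189.0]], [[218.0, 63.0]]]
start [[ 554.  -131.9  140. ]] [[[270.0, 85.0]], [[256.0, 402.0]]]
socket [[ 648.7 -140.9  156. ]] [[[164.0, 142.0]], [[494.0, 356.0]]]
fifth [[623.6  -1.7 120. ]] [[[428.0, 241.0]], [[375.0, 214.0]]]
```

The fit is consistent: the two cameras agree within about 3 mm, and the button and tip reproject where I see them. Plan: shut the fingers and place them on the robot side of the handle. Then push with the tool's -x pad edge along the arc, turning the tool with the handle.

```bash
cat > h.py <<'E'
import numpy as np,sys
from scipy.spatial.transform import Rotation as R
from rig import arm
p=np.load("pose.npy")
ax=np.array([561.2,38.0])
def arc(th,gap=0,r=45,z=139):
    y0=p[2];Z=lambda v:R.from_euler("z",y0).apply(v)
    h=Z([np.sin(th),np.cos(th),0]);c=Z([np.cos(th),-np.sin(th),0])
    return np.r_[ax,z]+r*h*[1,1,0]-(18+gap)*c, np.pi+y0-th
def rel(pos,yaw):
    s=arm.get_state();R0=R.from_euler("xyz",s["eef_rot"])
    t=(R0.inv()*R.from_euler("xyz",[np.pi,0,yaw])).as_rotvec(degrees=True)
    print("turn",t.round(1),"shift",R0.inv().apply(np.array(pos)-s["ee_pos"]).round(1))
def meas():
    s=arm.get_state();print(s["time"],s["ee_pos"].round(1),s["eef_rot"].round(3),"F",s["contact_force"].round(2),"q",s["qpos"].round(2),s["grip_width"])
    y0=p[2];d=R.from_euler("z",-y0).apply(np.r_[s["ee_pos"][:2]-ax,0]);print("own rel axis",d.round(1),"theta by yaw",np.pi+y0-s["eef_rot"][2])
E
python3 -c "
from h import *
rel([530,85,260],3.1)"
```

```text
turn [  -0.    -0.2 -151.5] shift [ 513.3 -492.4  -28.6]
```

Emit:
{"method": "move_arm", "body": {
  "series": [
    [[0, 0, -8.5, 36, -34, -2, 1], [0, 0, -17, 73, -68, -4, 1], [0, 0, -25.5, 110, -102, -6, 1], [0, 0, -34, 146, -136, -8, 1], [0, 0, -42.5, 183, -170, -10, 1]]
  ],
  "grip_force": 20
}}

```text
time: 0.6
ee_pos: [375.6, -348.7, 241.2]
eef_rot: [-3.141, -0.0, 1.204]
contact_force: [1.0, 0.1, 0.5]
grip_width: 12.1
```

```bash
python3 -c "
from h import *
meas();rel([530,85,260],3.1)"
```

```text
0.6 [ 375.6 -348.7  241.2] [-3.141 -0.     1.204] F [0.99 0.13 0.46] q [ 0.88  0.4  -0.24  1.8   0.11  0.96  0.22] 12.058868676828345
own rel axis [-169.2 -394.2    0. ] theta by yaw 1.895902244073597
turn [  -0.    -0.  -108.7] shift [460.2 -11.6 -18.8]
```

Emit:
{"method": "move_arm", "body": {
  "series": [
    [[0, 0, -8.5, 46, -1, -4, 1], [0, 0, -17, 92, -2, -8, 1], [0, 0, -25.5, 138, -3, -12, 1], [0, 0, -34, 184, -4, -16, 1], [0, 0, -42.5, 230, -5, -19, 1]]
  ]
}}

```text
time: 1.1
ee_pos: [454.7, -133.1, 260.4]
eef_rot: [-3.141, 0.0, 1.945]
contact_force: [0.5, -0.4, -0.0]
grip_width: 0.2
```

```bash
python3 -c "
from h import *
meas();rel([530,85,260],3.1)"
```

```text
1.1 [ 454.7 -133.1  260.4] [-3.141  0.     1.945] F [ 0.5  -0.43 -0.02] q [ 0.6   0.34 -0.49  1.86  0.19  0.99  0.4 ] 0.24153983597485662
own rel axis [ -99.2 -175.5    0. ] theta by yaw 1.1543158840335495
turn [ -0.    0.  -66.2] shift [175.5 149.8   0.4]
```

Emit:
{"method": "move_arm", "body": {
  "series": [
    [[0, 0, -8.5, 35, 30, 0, 1], [0, 0, -17, 70, 60, 0, 1], [0, 0, -25.5, 105, 90, 0, 1], [0, 0, -34, 140, 120, 0, 1], [0, 0, -42.5, 175, 150, 0, 1]]
  ]
}}

```text
time: 1.6
ee_pos: [531.7, 83.8, 260.0]
eef_rot: [-3.141, -0.0, 2.687]
contact_force: [0.9, 0.2, 0.7]
grip_width: 0.4
```

```bash
python3 -c "
from h import *
meas();rel(*arc(0,14,z=175))"
```

```text
1.6 [531.7  83.8 260. ] [-3.141 -0.     2.687] F [0.88 0.15 0.7 ] q [ 0.26  0.49 -0.7   1.69  0.35  1.09  0.57] 0.4170520871130619
own rel axis [-31.4  44.5   0. ] theta by yaw 0.4128207459447837
turn [ -0.   -0.  -23.7] shift [ 0.7  0.2 85. ]
```

Emit:
{"method": "move_arm", "body": {
  "series": [
    [[0, 0, -8, 0, 0, 25, 1], [0, 0, -16, 0, 0, 50, 1], [0, 0, -23.7, 0.7, 0, 75, 1], [0, 0, -23.7, 0.7, 0, 85, 1], [0, 0, -23.7, 0.7, 0, 85, 1]]
  ]
}}

```text
time: 2.1
ee_pos: [529.9, 82.1, 173.8]
eef_rot: [-3.141, -0.004, 3.092]
contact_force: [-0.1, -0.3, -0.2]
grip_width: -0.3
```

```bash
python3 -c "
from h import *
import cv2,numpy as np
meas();rel(*arc(0,14));rel(*arc(0,6))
a=arm.snapshot('scene')['pixels'][140:260,250:430,::-1];b=arm.snapshot('side')['pixels'][150:270,190:320,::-1]
cv2.imwrite('pics/m1.png',np.hstack([cv2.resize(a,(450,300)),cv2.resize(b,(325,300))]))"
```

```text
2.1 [529.9  82.1 173.8] [-3.141 -0.004  3.092] F [-0.06 -0.26 -0.19] q [ 0.28  0.61 -0.75  1.81  0.5   0.93  0.83] -0.3138525901044808
own rel axis [-33.1  42.8   0. ] theta by yaw 0.0076462497862328505
turn [-0.  -0.2 -0.4] shift [-1.2  2.3 34.8]
turn [-0.  -0.2 -0.4] shift [-9.2  2.3 34.8]
```

View pics/m1.png

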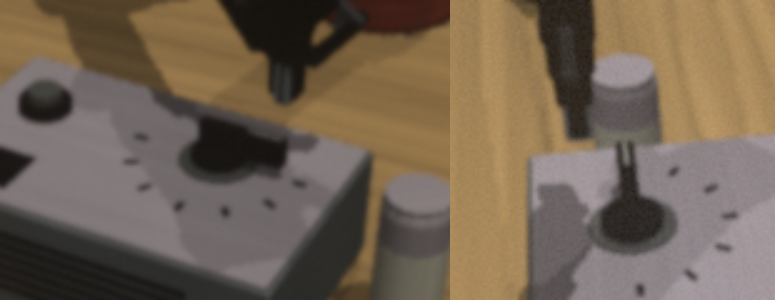

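The shut fingers hang on the robot side of the handle (left panel about (287,95), right panel about (577,130)), clear of everything. Now down beside it.

Emit:
{"method": "move_arm", "body": {
  "series": [
    [[0, 0, 0, -1, 2, 12, 1], [0, 0, 0, -1, 2, 24, 1], [0, 0, 0, -1, 2, 34, 1], [0, 0, 0, -5, 2, 34, 1], [0, 0, 0, -9, 2, 34, 1]]
  ]
}}

```text
time: 2.7
ee_pos: [540.2, 84.4, 141.0]
eef_rot: [-3.142, -0.0, 3.095]
contact_force: [-0.7, -0.3, -0.4]
grip_width: 0.2
```

```bash
python3 -c "
from h import *
meas()
for t in (0,.15,.3,.45,.6):rel(*arc(t))"
```

```text
2.7 [540.2  84.4 141. ] [-3.142 -0.     3.095] F [-0.69 -0.29 -0.41] q [ 0.25  0.66 -0.71  1.82  0.55  0.87  0.8 ] 0.20250831795934174
own rel axis [-22.9  45.4   0. ] theta by yaw 0.0046518314690859874
turn [-0.  -0.  -0.3] shift [-4.9 -0.4  2. ]
turn [-0.  -0.   8.3] shift [-11.8   1.8   2. ]
turn [-0.  -0.  16.9] shift [-19.   3.   2.]
turn [-0.  -0.  25.5] shift [-26.3   3.    2. ]
turn [-0.  -0.  34.1] shift [-33.5   2.    2. ]
```

Emit:
{"method": "move_arm", "body": {
  "series": [
    [[0, 0, 0, -3, 0, 1, 1], [0, 0, 0, -5, 0, 1, 1], [0, 0, 3, -7, 0.6, 1, 1], [0, 0, 6, -9.5, 1.2, 1, 1], [0, 0, 8.3, -11.8, 1.8, 1, 1]]
  ]
}}

```text
time: 3.2
ee_pos: [551.3, 86.0, 140.5]
eef_rot: [3.142, -0.001, 2.948]
contact_force: [-0.7, 0.3, 0.4]
grip_width: 0.2
```

```bash
python3 -c "
from h import *
meas()
for t in (.15,.2,.25,.3,.35,.4):rel(*arc(t))"
```

```text
3.2 [551.3  86.  140.5] [ 3.142e+00 -1.000e-03  2.948e+00] F [-0.75  0.29  0.41] q [ 0.22  0.66 -0.67  1.79  0.52  0.87  0.69] 0.17137622523762122
own rel axis [-11.9  47.5   0. ] theta by yaw 0.15103482442072869
turn [ 0.  -0.1 -0.1] shift [-0.8 -0.2  1.5]
turn [ 0.  -0.1  2.8] shift [-3.1  0.6  1.5]
turn [-0.  -0.1  5.7] shift [-5.4  1.4  1.5]
turn [-0.  -0.1  8.5] shift [-7.8  2.   1.5]
turn [-0.  -0.1 11.4] shift [-10.1   2.5   1.5]
turn [-0.  -0.1 14.3] shift [-12.5   2.8   1.5]
```

Emit:
{"method": "move_arm", "body": {
  "series": [
    [[0, 0, 2.8, -3, 0.6, 1, 1], [0, 0, 5.7, -5.4, 1.4, 1, 1], [0, 0, 8.5, -7.8, 2, 1, 1], [0, 0, 11.4, -10, 2.5, 1, 1]]
  ]
}}

```text
time: 3.6
ee_pos: [562.5, 86.3, 139.7]
eef_rot: [3.141, 0.0, 2.749]
contact_force: [-0.1, -0.1, -0.1]
grip_width: -0.3
```

```bash
python3 -c "
from h import *
import cv2,numpy as np
meas()
for t in (.35,.4,.45,.5,.55,.6):rel(*arc(t))
a=arm.snapshot('scene')['pixels'][140:260,250:430,::-1];b=arm.snapshot('side')['pixels'][150:270,190:320,::-1]
cv2.imwrite('pics/m2.png',np.hstack([cv2.resize(a,(450,300)),cv2.resize(b,(325,300))]))"
```

```text
3.6 [562.5  86.3 139.7] [3.141 0.    2.749] F [-0.11 -0.06 -0.09] q [ 0.19  0.66 -0.61  1.76  0.48  0.87  0.54] -0.2613731158589215
own rel axis [-0.7 48.3  0. ] theta by yaw 0.35066202205219676
turn [ 0.  0. -0.] shift [ 0.8 -0.1  0.6]
turn [0.  0.  2.8] shift [-1.5  0.7  0.7]
turn [0.  0.  5.7] shift [-3.8  1.4  0.7]
turn [0.  0.  8.6] shift [-6.2  2.1  0.7]
turn [ 0.   0.  11.4] shift [-8.5  2.5  0.7]
turn [ 0.   0.  14.3] shift [-10.9   2.9   0.7]
```

View pics/m2.png

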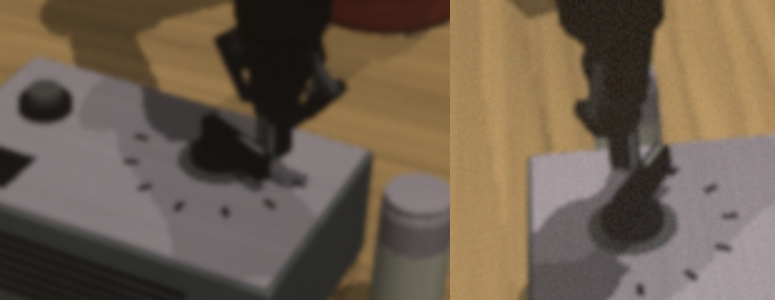

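The handle has clicked on to the second mark, ahead of the finger (right panel: tip about (665,155)). So the geometry holds, and I keep following the arc.

Emit:
{"method": "move_arm", "body": {
  "series": [
    [[0, 0, 2.8, -2, 0.7, 0.5, 1], [0, 0, 5.7, -4, 1.4, 0.5, 1], [0, 0, 8.6, -6.2, 2.1, 0.5, 1], [0, 0, 11.4, -8.5, 2.5, 0.5, 1], [0, 0, 14.3, -11, 2.9, 0.5, 1]]
  ]
}}

```text
time: 4.2
ee_pos: [572.6, 85.3, 138.9]
eef_rot: [-3.141, -0.002, 2.501]
contact_force: [-1.2, 0.5, 0.8]
grip_width: -0.1
```

```bash
python3 -c "
from h import *
meas()
for t in (.65,.7,.75,.8,.85):rel(*arc(t))"
```

```text
4.2 [572.6  85.3 138.9] [-3.141e+00 -2.000e-03  2.501e+00] F [-1.23  0.5   0.8 ] q [ 0.15  0.66 -0.54  1.73  0.43  0.87  0.35] -0.08900756398212879
own rel axis [ 9.4 47.7  0. ] theta by yaw 0.5984644974404367
turn [-0.  -0.1  3. ] shift [-3.5  1.1 -0.1]
turn [-0.  -0.1  5.8] shift [-5.8  1.9 -0.1]
turn [-0.  -0.1  8.7] shift [-8.1  2.5 -0.1]
turn [-0.  -0.1 11.5] shift [-10.5   3.   -0.1]
turn [-0.  -0.1 14.4] shift [-12.9   3.3  -0.1]
```

Emit:
{"method": "move_arm", "body": {
  "series": [
    [[0, 0, 3, -2.8, 1, 0, 1], [0, 0, 5.8, -5, 1.8, 0, 1], [0, 0, 8.7, -7.3, 2.4, 0, 1], [0, 0, 11.5, -9.7, 2.9, 0, 1], [0, 0, 14.4, -12, 3.2, 0, 1]]
  ]
}}

```text
time: 4.7
ee_pos: [584.9, 80.2, 139.0]
eef_rot: [3.141, -0.0, 2.25]
contact_force: [1.0, -0.4, 0.2]
grip_width: 0.3
```

```bash
python3 -c "
from h import *
meas()
for t in (.85,.9,.95,1.,1.05,1.1):rel(*arc(t))"
```

```text
4.7 [584.9  80.2 139. ] [ 3.141 -0.     2.25 ] F [ 0.98 -0.36  0.22] q [ 0.11  0.66 -0.47  1.7   0.38  0.87  0.16] 0.2757693603820575
own rel axis [21.9 43.2  0. ] theta by yaw 0.8499409712121437
turn [ 0. -0.  0.] shift [ 0. -0. -0.]
turn [ 0.  -0.   2.9] shift [-2.3  0.8 -0. ]
turn [ 0.  -0.   5.7] shift [-4.6  1.6 -0. ]
turn [ 0.  -0.   8.6] shift [-6.9  2.2 -0. ]
turn [ 0.  -0.  11.5] shift [-9.3  2.7 -0. ]
turn [ 0.  -0.  14.3] shift [-11.7   3.   -0. ]
```

Emit:
{"method": "move_arm", "body": {
  "series": [
    [[0, 0, 2.9, -2.3, 0.8, 0, 1], [0, 0, 5.7, -4.6, 1.6, 0, 1], [0, 0, 8.6, -7, 2.2, 0, 1], [0, 0, 11.5, -9.3, 2.7, 0, 1], [0, 0, 14.3, -11.7, 3, 0, 1]]
  ]
}}

```text
time: 5.2
ee_pos: [594.2, 73.7, 138.9]
eef_rot: [-3.141, -0.002, 2.0]
contact_force: [-1.3, 1.8, -0.1]
grip_width: -0.2
```

```bash
python3 -c "
from h import *
meas()
for t in (1.15,1.2,1.25,1.3,1.35):rel(*arc(t))"
```

```text
5.2 [594.2  73.7 138.9] [-3.141e+00 -2.000e-03  2.000e+00] F [-1.3   1.83 -0.09] q [ 0.09  0.67 -0.4   1.68  0.32  0.86 -0.02] -0.23129977528529533
own rel axis [31.5 37.1  0. ] theta by yaw 1.0993673554724146
turn [-0.  -0.1  2.9] shift [-3.   0.9 -0.1]
turn [-0.  -0.1  5.8] shift [-5.3  1.7 -0.1]
turn [-0.  -0.1  8.6] shift [-7.7  2.3 -0.1]
turn [-0.  -0.1 11.5] shift [-10.1   2.8  -0.1]
turn [-0.  -0.1 14.4] shift [-12.5   3.1  -0.1]
```

Contact force is about 2 N against the push direction, so the handle is being pushed up from the third detent.

Emit:
{"method": "move_arm", "body": {
  "series": [
    [[0, 0, 2.9, -2.4, 0.9, 0, 1], [0, 0, 5.8, -4.7, 1.7, 0, 1], [0, 0, 8.6, -7.1, 2.3, 0, 1], [0, 0, 11.5, -9.5, 2.8, 0, 1], [0, 0, 14.4, -12, 3.1, 0, 1]]
  ]
}}

```text
time: 5.7
ee_pos: [602.5, 63.7, 139.0]
eef_rot: [3.141, -0.001, 1.749]
contact_force: [-0.1, 0.4, 0.8]
grip_width: -0.3
```

```bash
python3 -c "
from h import *
import cv2,numpy as np
meas()
for t in (1.35,1.4,1.45,1.5,1.55,1.6):rel(*arc(t))
a=arm.snapshot('scene')['pixels'][140:260,250:430,::-1];b=arm.snapshot('side')['pixels'][150:270,190:320,::-1]
cv2.imwrite('pics/m3.png',np.hstack([cv2.resize(a,(450,300)),cv2.resize(b,(325,300))]))"
```

```text
5.7 [602.5  63.7 139. ] [ 3.141e+00 -1.000e-03  1.749e+00] F [-0.11  0.4   0.82] q [ 0.06  0.66 -0.33  1.66  0.27  0.86 -0.2 ] -0.2678495914236741
own rel axis [40.1 27.4  0. ] theta by yaw 1.3505959050115603
turn [ 0. -0. -0.] shift [ 0.  -0.2 -0. ]
turn [ 0.  -0.   2.8] shift [-2.3  0.7 -0. ]
turn [ 0.  -0.   5.7] shift [-4.6  1.4 -0. ]
turn [ 0.  -0.   8.6] shift [-6.9  2.  -0. ]
turn [ 0.  -0.  11.4] shift [-9.3  2.5 -0. ]
turn [ 0.  -0.  14.3] shift [-11.7   2.9  -0. ]
```

View pics/m3.png

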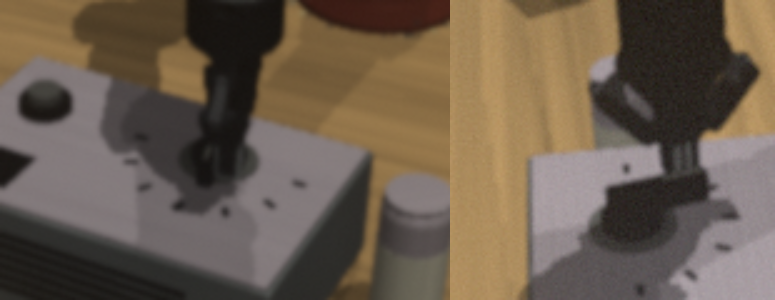

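The handle now points about along +x (fourth mark; right panel, bar from (610,205) to (705,185)), with no force on the finger. Last click next, more slowly.

Emit:
{"method": "move_arm", "body": {
  "series": [
    [[0, 0, 2.8, -2.3, 0.7, 0, 1], [0, 0, 5.7, -4.6, 1.4, 0, 1], [0, 0, 8.6, -7, 2, 0, 1], [0, 0, 11.4, -9.3, 2.5, 0, 1], [0, 0, 14.3, -11.7, 2.9, 0, 1]]
  ]
}}

```text
time: 6.3
ee_pos: [607.2, 53.0, 138.9]
eef_rot: [-3.141, -0.001, 1.5]
contact_force: [0.3, 2.3, -0.5]
grip_width: -0.0
```

```bash
python3 -c "
from h import *
meas()
for t in (1.64,1.68,1.72,1.76,1.8):rel(*arc(t))"
```

```text
6.3 [607.2  53.  138.9] [-3.141e+00 -1.000e-03  1.500e+00] F [ 0.3   2.29 -0.48] q [ 0.04  0.66 -0.26  1.65  0.21  0.86 -0.38] -0.007745248477428501
own rel axis [45.3 16.9  0. ] theta by yaw 1.5996356803757417
turn [-0.  -0.1  2.3] shift [-2.   0.9 -0.1]
turn [-0.  -0.1  4.6] shift [-3.9  1.5 -0.1]
turn [-0.  -0.1  6.9] shift [-5.7  2.  -0.2]
turn [-0.  -0.1  9.2] shift [-7.6  2.5 -0.2]
turn [-0.  -0.1 11.5] shift [-9.5  2.9 -0.2]
```

Emit:
{"method": "move_arm", "body": {
  "series": [
    [[0, 0, 2.3, -1.7, 0.8, 0, 1], [0, 0, 4.6, -3.5, 1.4, 0, 1], [0, 0, 6.9, -5.3, 1.9, 0, 1], [0, 0, 9.2, -7.2, 2.4, 0, 1], [0, 0, 11.5, -9, 2.8, 0, 1]]
  ]
}}

```text
time: 6.8
ee_pos: [609.5, 42.5, 138.8]
eef_rot: [3.142, 0.001, 1.296]
contact_force: [-0.5, 1.0, -0.1]
grip_width: 0.1
```

```bash
python3 -c "
from h import *
meas()
for t in (1.8,1.82,1.84,1.86,1.88,1.9):rel(*arc(t))"
```

```text
6.8 [609.5  42.5 138.8] [3.142e+00 1.000e-03 1.296e+00] F [-0.46  1.05 -0.13] q [ 0.02  0.66 -0.2   1.65  0.17  0.85 -0.53] 0.1423264094975261
own rel axis [48.1  6.5  0. ] theta by yaw 1.8038628167708115
turn [ 0.   0.  -0.2] shift [ 0.7 -0.4 -0.2]
turn [0.  0.  0.9] shift [-0.2 -0.  -0.2]
turn [0.  0.  2.1] shift [-1.1  0.3 -0.2]
turn [0.  0.  3.2] shift [-2.   0.6 -0.2]
turn [0.  0.  4.4] shift [-2.9  0.9 -0.2]
turn [0.  0.  5.5] shift [-3.8  1.2 -0.2]
```

Emit:
{"method": "move_arm", "body": {
  "series": [
    [[0, 0, 1, -0.7, 0, 0, 1], [0, 0, 2, -1.4, 0.3, 0, 1], [0, 0, 3.2, -2, 0.6, 0, 1], [0, 0, 4.4, -2.8, 0.9, 0, 1], [0, 0, 4.4, -2.8, 0.9, 0, 1]]
  ]
}}

```text
time: 7.3
ee_pos: [609.7, 39.8, 138.8]
eef_rot: [3.141, 0.0, 1.221]
contact_force: [-0.2, 0.8, -0.1]
grip_width: -0.1
```

```bash
python3 -c "
from h import *
import cv2,numpy as np
meas()
a=arm.snapshot('scene')['pixels'][140:260,250:430,::-1];b=arm.snapshot('side')['pixels'][150:270,190:320,::-1]
cv2.imwrite('pics/m4.png',np.hstack([cv2.resize(a,(450,300)),cv2.resize(b,(325,300))]))"
```

```text
7.3 [609.7  39.8 138.8] [3.141 0.    1.221] F [-0.2   0.81 -0.13] q [ 0.01  0.66 -0.18  1.65  0.15  0.85 -0.58] -0.12422224855056677
own rel axis [48.3  3.8  0. ] theta by yaw 1.878314468699941
```

View pics/m4.png

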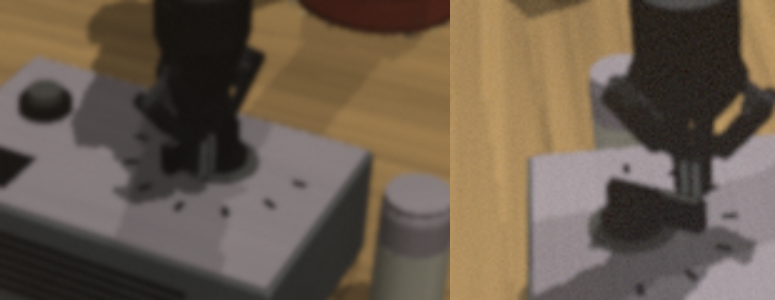

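The handle has turned well past +x (right panel, bar end about (705,215)). I back the finger off, raise it, and check where the handle rests.

Emit:
{"method": "move_arm", "body": {
  "series": [
    [[0, 0, 0, 5, 0, 0, 1], [0, 0, 0, 12, 0, 0, 1], [0, 0, 0, 14, 0, -30, 1], [0, 0, 0, 14, 0, -70, 1], [0, 0, 0, 14, 0, -110, 1]]
  ]
}}

```text
time: 7.9
ee_pos: [614.2, 54.4, 249.7]
eef_rot: [-3.14, -0.0, 1.224]
contact_force: [1.3, 0.4, -0.9]
grip_width: 0.2
```

Run:
```python
from h import *
import cv2,numpy as np
from fit import proj,W
meas()
b=arm.snapshot('side')['pixels'][195:285,210:330,::-1]
cv2.imwrite('pics/m5.png',cv2.resize(b,None,fx=6,fy=6,interpolation=cv2.INTER_CUBIC))
for t in (1.571,1.88,2.094,2.3):
    o=np.array([[-30+r*np.sin(t),60+r*np.cos(t),158] for r in(-18,60)])
    print(t,((proj("side",W(p,o))-[209.6,194.6])*6).round().tolist())
rel([554,-131.9,200],1.221)
```

```text
7.9 [614.2  54.4 249.7] [-3.14  -0.     1.224] F [ 1.28  0.41 -0.87] q [-0.    0.55 -0.2   1.5   0.12  1.11 -0.57] 0.22528265588652277
own rel axis [52.3 18.6  0. ] theta by yaw 1.8759487387210947
1.571 [[247.0, 176.0], [500.0, 152.0]]
1.88 [[249.0, 165.0], [498.0, 188.0]]
2.094 [[254.0, 158.0], [486.0, 213.0]]
2.3 [[260.0, 152.0], [465.0, 235.0]]
turn [ 0.7 -0.4  0.1] shift [-198.2    2.5   56.7]
```

View pics/m5.png

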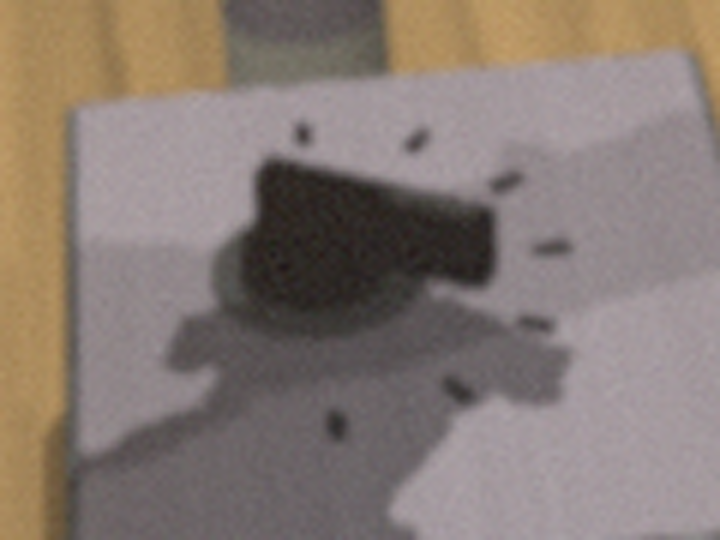

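The bar's top edge runs (262,160)→(490,207). The prediction for 2.094 rad is (254,158)→(486,213), so the selector rests in the fifth detent. Now over to the start button.

Emit:
{"method": "move_arm", "body": {
  "series": [
    [[0, 0, 0, -45, 0.5, 0, 1], [0, 0, 0, -90, 1, 0, 1], [0, 0, 0, -135, 2, 0, 1], [0, 0, 0, -180, 2.5, 10, 1], [0, 0, 0, -198, 2.5, 50, 1]]
  ]
}}

```text
time: 8.45
ee_pos: [551.1, -139.9, 202.3]
eef_rot: [3.13, 0.002, 1.215]
contact_force: [0.6, -0.0, -0.2]
grip_width: 0.1
```

Emit:
{"method": "move_arm", "body": {
  "series": [
    [[0, 0, 0, 0, 0, 10, 1], [0, 0, 0, 0, 0, 20, 1], [0, 0, 0, 0, 0, 30, 1], [0, 0, 0, 0, 0, 36, 1], [0, 0, 0, 0, 0, 36, 1]]
  ]
}}

```text
time: 8.95
ee_pos: [549.5, -132.0, 162.4]
eef_rot: [-3.141, -0.001, 1.225]
contact_force: [0.5, 1.1, -0.3]
grip_width: 0.1
```

Run:
```python
from h import *
import cv2,numpy as np
meas();rel([554,-131.9,150],1.221)
a=arm.snapshot('scene')['pixels'][140:230,215:335,::-1];b=arm.snapshot('side')['pixels'][235:325,220:340,::-1]
cv2.imwrite('pics/m6.png',np.hstack([cv2.resize(x,None,fx=3.3,fy=3.3,interpolation=cv2.INTER_CUBIC) for x in(a,b)]))
```

```text
8.95 [ 549.5 -132.   162.4] [-3.141e+00 -1.000e-03  1.225e+00] F [ 0.54  1.12 -0.28] q [ 0.31  0.57 -0.18  1.76  0.13  0.83 -0.27] 0.13793883526584322
own rel axis [  -4.5 -170.3    0. ] theta by yaw 1.8747235028314404
turn [-0.  -0.   0.2] shift [ 1.6  4.2 12.4]
```

View pics/m6.png

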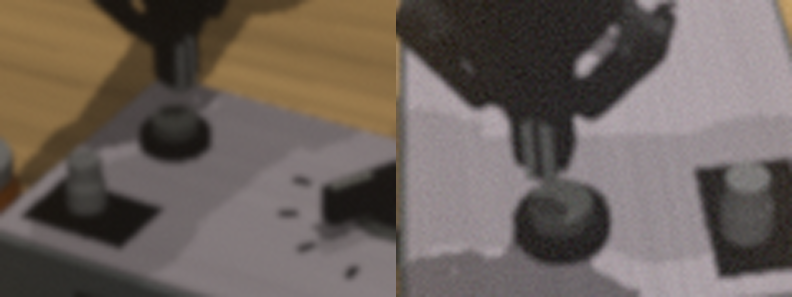

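The fingers hang just above the button and the socket is clear. I shift 4 mm and go down slowly, watching the force.

Emit:
{"method": "move_arm", "body": {
  "series": [
    [[0, 0, 0, 1.5, 4, 6, 1], [0, 0, 0, 1.5, 4, 12, 1], [0, 0, 0, 1.5, 4, 17, 1], [0, 0, 0, 1.5, 4, 20, 1], [0, 0, 0, 1.5, 4, 20, 1]]
  ]
}}

```text
time: 9.55
ee_pos: [553.0, -133.6, 142.3]
eef_rot: [-3.14, 0.0, 1.222]
contact_force: [-0.0, 0.4, 0.8]
grip_width: 0.1
```

Emit:
{"method": "move_arm", "body": {
  "series": [
    [[0, 0, 0, 0, 0, 1, 1], [0, 0, 0, 0, 0, 2, 1], [0, 0, 0, 0, 0, 3, 1], [0, 0, 0, 0, 0, 4, 1], [0, 0, 0, 0, 0, 4, 1]]
  ]
}}

```text
time: 10.05
ee_pos: [553.4, -133.7, 139.0]
eef_rot: [3.141, -0.0, 1.222]
contact_force: [-1.2, -0.3, 2.9]
grip_width: 0.2
```

Emit:
{"method": "move_arm", "body": {
  "series": [
    [[0, 0, 0, 0, 0, 1, 1], [0, 0, 0, 0, 0, 2, 1], [0, 0, 0, 0, 0, 3, 1], [0, 0, 0, 0, 0, 4, 1], [0, 0, 0, 0, 0, 4, 1]]
  ]
}}

```text
time: 10.55
ee_pos: [553.5, -133.7, 136.1]
eef_rot: [3.141, 0.0, 1.222]
contact_force: [-4.0, 0.1, 11.9]
grip_width: -0.2
```

Emit:
{"method": "move_arm", "body": {
  "series": [
    [[0, 0, 0, 0, 0, 1, 1], [0, 0, 0, 0, 0, 2, 1], [0, 0, 0, 0, 0, 2, 1]]
  ]
}}

```text
time: 10.85
ee_pos: [553.5, -133.7, 135.9]
eef_rot: [3.14, 0.0, 1.222]
contact_force: [-7.2, 1.2, 19.6]
grip_width: -0.3
```

The force rises steeply (12 → 20 N) with almost no more travel, so the button is at its bottom. Releasing straight up.

Emit:
{"method": "move_arm", "body": {
  "series": [
    [[0, 0, 0, 0, 0, -10, 1], [0, 0, 0, 0, 0, -30, 1], [0, 0, 0, 0, 0, -60, 1], [0, 0, 0, 0, 0, -100, 1], [0, 0, 0, 0, 0, -140, 1]]
  ]
}}

```text
time: 11.35
ee_pos: [553.2, -133.5, 273.2]
eef_rot: [-3.14, -0.0, 1.222]
contact_force: [0.1, 0.1, 0.5]
grip_width: -0.4
```

Emit:
{"method": "move_arm", "body": {
  "series": [
    [[0, 0, 0, -40, -10, 0, 1], [0, 0, 0, -80, -20, 0, 1], [0, 0, 0, -120, -30, 0, 1], [0, 0, 0, -120, -30, 0, 1], [0, 0, 0, -120, -30, 0, 1]]
  ]
}}

```text
time: 11.85
ee_pos: [483.7, -237.1, 272.3]
eef_rot: [-3.141, -0.0, 1.219]
contact_force: [-0.4, 0.6, -0.3]
grip_width: 0.2
```

Run:
```python
from h import *
import cv2,numpy as np
meas()
a=arm.snapshot('scene')['pixels'][145:345,190:440,::-1];b=arm.snapshot('side')['pixels'][165:445,205:455,::-1]
cv2.imwrite('pics/m7.png',np.hstack([cv2.resize(a,(450,360)),cv2.resize(b,(340,360))]))
```

```text
11.85 [ 483.7 -237.1  272.3] [-3.141 -0.     1.219] F [-0.41  0.56 -0.28] q [ 0.54  0.41 -0.17  1.68  0.08  1.06 -0.02] 0.1605231230992339
own rel axis [ -65.9 -278.2    0. ] theta by yaw 1.8803760880277733
```

View pics/m7.png

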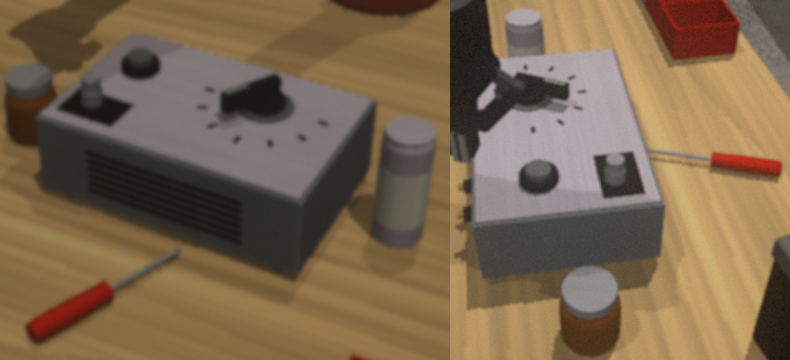

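The handle points at the fifth mark, the button is up, and the socket, can, jar and driver look unmoved. Handing in.

```bash
python3 -c "
from rig import arm
print(arm.close_job())"
```

```text
the job is handed in; nothing more can be done
None
```

I set the selector to the fifth mark and then pressed and released the start button. The job was handed in at about 12 s of the 64 s allowed, and no verdict was reported.

- **Selector:** I pushed the handle from the first mark with the shut fingertips, four clicks clockwise. Contact forces I read were about 2 N. With the finger backed off, the bar's top edge lay within about 8 px, in a 6x enlarged picture, of where 2.094 rad would put it. The last picture still shows it pointing at the fifth mark.
- **Start button:** I pressed it until the force rose from 12 to 20 N with only about 0.2 mm more travel, which I took as fully down; I could not read its travel directly. I then lifted straight off, and in the last picture the button looks up.
- **Bystanders:** the socket, spray can, jar and screwdriver look unmoved in the last picture; I judged this by eye and did not measure it. The arm ended clear of everything, with the force reading at noise level.

No check failed. The only disagreement was that the two cameras' fits of the charger's position differed by about 3 mm, which was small enough not to matter.

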